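# Pry the spring clip off the turntable post

## Task

The game turntable has to be packed flat, so take the hooked pick from its wooden stand, hook it into the eye of the steel spring clip and pry the clip sideways out of the groove in the turntable's post, without pressing hard on the wood or the clip and without using the fingers on the clip. Leave the clip lying flat on the wooden disc, clear of the post, put the pick back upright in its stand, and leave the other things in the tray alone.

Things in the scene. Friction and masses are not known exactly. Their poses are not given: they have to be found in the camera images.
- turntable: Game turntable, fixed: dark wooden base 180 x 180 x 12 mm, over it a light wooden disc 160 mm across, top face 26 mm above the tray. Origin: centre of the base's underside, on the post's axis; z up. The disc rests on a wave spring: pressed with over about 2 N it gives downward, 3 N per mm, up to 4 mm.
- post_groove (a point): Point on the axis of the steel post at the disc's centre, at the bottom of its groove, 32.5 mm above the tray: this is the top of a dark washer 26 mm across. The groove's neck is 12 mm across and 7 mm high; over it a head 18 mm across, its top 47.5 mm above the tray.
- clip: Steel spring clip, 43.5 x 22 x 5 mm, 28 g, flat in the groove on the washer, free to turn there. Origin: underside, on the post's axis when seated. Its -x points from post to tail: the way to pull it out. Tail bar x -35 to -30 mm; eye -30 to -17; nose to -6.3; two sprung jaws, open to +x, grip the neck and end at 8.5.
- clip_eye (a point): Centre of the clip's eye, half-way up (23.5 mm from the clip's origin along its -x, 2.5 mm up). The eye is an open hole 13 (x) x 14 mm (y), rails 4 mm wide beside it; under it 6.5 mm of free height to the disc. Pulled along -x the jaws spread; the pull peaks at about 5 to 8 N in the first 6 mm, then lets go suddenly.
- pick_grip (a point): Centre of the pick's square wooden handle, 18 x 18 x 50 mm tall, sides along its x and y, z up. Below: collar 42 (x) x 32 x 6 mm (underside 31 mm below this point), then a steel shaft 5 mm across on the axis, ending 76 mm below in a toe along the pick's -x, to 8.5 mm from the axis, 5 wide, 4.5 mm high, level with the shaft's end.
- pick_collar (a point): Centre of the underside of the pick's collar, on the shaft's axis; when the pick stands in its stand this rests on the stand's top.
- pick: The whole hooked pick, 80 g; origin at pick_collar, axes those of pick_grip. Its steel blade (shaft with toe) is clamped in the handle by hand: it may stand up to 5 mm off the handle's axis either way along the pick's x, and its end up to 2.5 mm higher or lower than the 76 mm given. No reading shows this; it is firm and does not change while in use.
- stand: Wooden pick stand, fixed block 66 (x) x 50 (y) x 60 mm high. Origin: centre of its underside. Its top has a rectangular hole 54 mm deep, x -20 to 13 mm, y -7 to 7 mm, for the shaft, toe along the stand's -x; the pick stands with its shaft within some 3 mm of x = 0, y = 0, collar on the block's top.
- pawn_a: Bystander: white plastic game piece, 26 mm across, 42 mm tall. Origin under its foot.
- pawn_b: Bystander: white plastic game piece, 26 mm across, 42 mm tall. Origin under its foot.
- top: Bystander: wooden spinning top standing on its stem, 48 mm across, 45 mm tall. Origin under it.
- egg_cup: Bystander: red ceramic egg cup, 48 mm across, 55 mm tall. Origin under its foot.
- tin: Bystander: steel tealight tin with lid, 45 mm across, 25 mm tall. Origin under it.
- cube_puzzle: Bystander: clear acrylic cube puzzle, 45 mm. Origin under it.
- disc: The turntable's light wooden disc, 160 mm across, 10 mm thick, with eight dark marks. Its origin and axes are the turntable's (its top face lies 26 mm above its origin); it does not turn, only gives downward on its spring.
Not all that is in view belongs to the job. Of the things that look like the pick, the larger one is meant.

How it is judged:
By the outcome, as a careful person would: the job done as asked, in the order asked, and still so for the second after the job is handed in, with the robot touching nothing.
It also fails if it takes over 72 s, if anything falls off the work surface, if the arm or the gripper's body presses on something with over 40 N, if the wrist force passes 120 N, or if a joint passes its speed limit or range.

## Robot

A 7-joint arm with a two-finger parallel gripper is mounted at the origin on the work surface. World frame = base frame: x ahead of the robot, y to its left, z up, the work surface at z = 0. Lengths are in mm, angles in rad, forces in N, time in s.
With the tool pointing down it reaches from about 425 to 825 mm from the base axis. Payload 3.6 kg.
Tool frame: the origin (TCP) lies on the centre line of the jaws, within the pads' length; the fingertips stand 19 mm ahead of it and the grasp point (between the pads) is the TCP; z points along the fingers, y is the direction in which the jaws open and shut (so a half turn about z gives the same grasp; the last joint's range is limited). The gripper opens to 85 mm and grips with 20 to 120 N. Pads are 22 mm wide; open, the fingers measure 114 mm over their backs; the gripper's body (76 mm by 85 mm) begins 54 mm behind the grasp point. The pads swing forward as they close: fully open they stand 13 mm farther back than shut.
Start: joints at [1.185, 0.615, -0.013, 1.423, 0.008, 1.103, -0.04], TCP at [228.258, -608.574, 250.297] pointing down, gripper open.
Joint ranges: [-3.12, 3.12], [-0.3, 2.06], [-1.34, 1.32], [0.26, 2.42], [-1.36, 4.5], [0.01, 1.98], [-2.84, 2.84]. Speed limits (rad/s): [2.79, 2.79, 3.14, 3.14, 3.14, 3.14, 3.14].

## Interface

Orientations are given as a rotation vector (axis times angle).
In Python, from station import arm gives the robot as it stands. Calls block until the motion is done:
- arm.goto(position, orientation): joint-space move of the TCP to a pose.
- arm.movel(position, attitude=None, speed=150, stop_force=None): straight line of the TCP; attitude=None keeps the orientation; speed is the mean speed in mm/s. With stop_force (N) it stops when the force on the tool has changed by that much, and returns True; else False.
- arm.move_joints(angles): joint-space move.
- arm.grip(opening, strength=None): opening from 0.0 (shut) to 1.0 (fully open); strength is the grip in N (None keeps the last); returns when the fingers have stopped.
- arm.sleep(seconds).
- arm.solve_ik(position, orientation): joint angles nearest the present ones, or None.
- arm.observe(): the state.
- arm.read_camera(name): name is "side" or "top"; returns (picture, depth): 480x640x3 uint8, red, green, blue; 480x640 float32, mm along the optical axis (not along the pixel's ray), 0 where there is no reading.
- arm.camera_params(name): a dict with "camera_matrix" (3x3 intrinsics, pixels), "dist_coeffs" ([k1, k2, p1, p2, k3] as OpenCV has them; the pictures are not rectified), "camera_from_world" (4x4, takes a point from world to camera coordinates). Camera axes: x right, y up, looking along -z (the intrinsics and any distortion apply to the point x, -y, -z); pixel columns grow to the right and rows downward; lengths in mm; the calibration is good to about 2 mm. A picture is of the moment at which its call begins. camera_params takes no time and is no camera call.
A pose or a line that the arm cannot do raises arm.MotionError and nothing moves.
- arm.hand_in(): hands the job in, once; it reports no verdict.
The state is a dict: "t": time; "joint_positions": joint angles; "joint_vel": joint speeds; "joint_torque": joint torques, N m; "ee_pos": TCP position; "tool_rot": TCP orientation; "contact_force": force on the tool from outside, world axes, zero at the start; "ft_torque": the same for the moment, N m; "finger_gap": opening from 0.0 (shut) to 1.0 (fully open).
Only numpy, scipy, OpenCV 4.12 (cv2) and the standard library are available. Lean on these libraries where they do the work, as an engineer would, in place of code of your own. Each camera call takes 0.05 s, during which the arm holds its last target.

## Working session

There is one attempt and no reset: what is moved stays moved. The work goes in short steps, each a Python script; the robot and the scene stay as the last script left them, time stands still between calls to the robot, and variables do not carry over. Pictures are saved under pics/ and viewed, and the job is handed in when it is done.

```bash
ls; mkdir -p pics; python3 - <<'E'
from station import arm
import cv2, numpy as np
for n in ("side","top"):
    im,d=arm.read_camera(n)
    np.savez(f"pics/{n}0.npz",im=im,d=d)
    cv2.imwrite(f"pics/{n}0.png",im[:,:,::-1])
    p=arm.camera_params(n); print(n,p)
    print((d==0).mean())
o=arm.observe();print(o)
E
```

```text
pics
side {'camera_matrix': array([[505.22714744,   0.        , 319.13378261],
       [  0.        , 505.22714744, 238.4981437 ],
       [  0.        ,   0.        ,   1.        ]]), 'dist_coeffs': array([-0.00827453,  0.        ,  0.        ,  0.        ,  0.        ]), 'camera_from_world': array([[-9.91771325e-01, -1.27514436e-01, -1.13888931e-02,
         5.46178280e+02],
       [ 7.52464270e-02, -6.52585907e-01,  7.53969236e-01,
        -1.09320078e+02],
       [-1.03574193e-01,  7.46908095e-01,  6.56810996e-01,
        -1.00483737e+03],
       [ 0.00000000e+00,  0.00000000e+00,  0.00000000e+00,
         1.00000000e+00]])}
0.003857421875
top {'camera_matrix': array([[481.25587342,   0.        , 320.12803821],
       [  0.        , 481.25587342, 239.81706614],
       [  0.        ,   0.        ,   1.        ]]), 'dist_coeffs': array([-0.05710923,  0.        ,  0.        ,  0.        ,  0.        ]), 'camera_from_world': array([[-1.44477164e-02, -9.99836337e-01, -1.08886054e-02,
         1.22384998e+01],
       [ 9.87273035e-01, -1.59893467e-02,  1.58228618e-01,
        -5.41887643
[... 203 characters left out ...]
t': 0.1, 'joint_positions': array([ 1.18547777,  0.61581466, -0.01261794,  1.42474495,  0.00811882,
        1.10341208, -0.04039464]), 'joint_vel': array([ 0.00015809, -0.00192785,  0.0008257 , -0.00336094,  0.00041657,
       -0.00142163, -0.00071977]), 'joint_torque': array([ 1.42041335e-03, -4.70381713e+01,  2.60412768e-01, -1.71571201e+01,
        1.01492231e-02,  5.85079935e-03,  3.31330483e-06]), 'ee_pos': array([ 228.03934265, -607.99349719,  249.25694392]), 'tool_rot': array([-3.08889919e+00, -5.60329136e-01,  7.22190192e-04]), 'contact_force': array([-0.13951739, -0.8856681 ,  0.52675731]), 'ft_torque': array([-0.03198594,  0.01472959,  0.00462688]), 'finger_gap': 0.999177468126594}
```

View pics/side0.png

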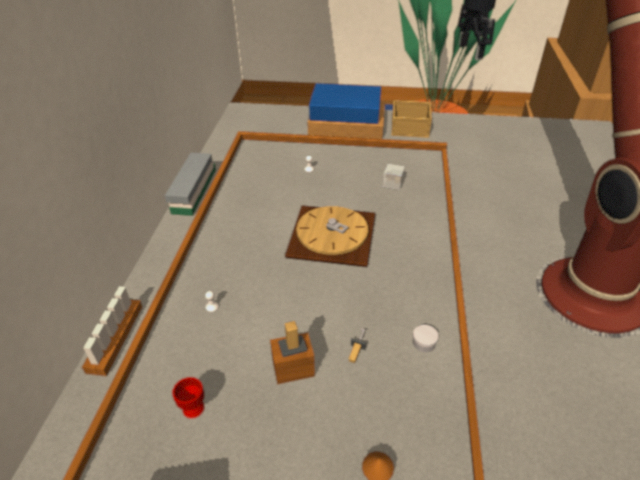

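View pics/top0.png

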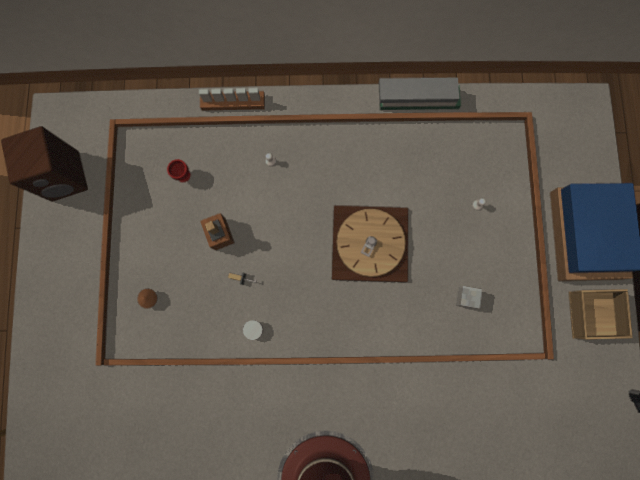

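The stand with the upright pick is at side (292,350) and top (217,231). A small hooked tool lies flat at side (358,345) and top (245,280). The turntable is at side (333,232) and top (371,244). The upright pick in the stand fits "the larger one, in its wooden stand". I'll enlarge it to confirm.

```bash
cat > h.py <<'E'
import cv2, numpy as np
from scipy.spatial.transform import Rotation as R
P={}
def par(n):
    if n not in P:
        from station import arm
        P[n]=arm.camera_params(n)
    return P[n]
def proj(n,X):
    p=par(n); X=np.atleast_2d(X); T=p["camera_from_world"]
    c=X@T[:3,:3].T+T[:3,3]; c=c*[1,-1,-1]
    return cv2.projectPoints(c.reshape(-1,1,3),np.zeros(3),np.zeros(3),p["camera_matrix"],p["dist_coeffs"])[0].reshape(-1,2)
def ray(n,uv):
    p=par(n); T=p["camera_from_world"]
    q=cv2.undistortPoints(np.float64(np.atleast_2d(uv)).reshape(-1,1,2),p["camera_matrix"],p["dist_coeffs"]).reshape(-1,2)
    d=np.c_[q[:,0],-q[:,1],-np.ones(len(q))]@T[:3,:3]
    return -T[:3,:3].T@T[:3,3], d
def onz(n,uv,z):
    o,d=ray(n,uv); return o+d*((z-o[2])/d[:,2])[:,None]
def dep(n,D,uv):
    # uv ints -> world by depth
    uv=np.atleast_2d(uv); o,d=ray(n,uv); return o+d*D[uv[:,1].astype(int),uv[:,0].astype(int)][:,None]
def crop(im,c,w,h,s,fn):
    x,y=int(c[0]-w//2),int(c[1]-h//2)
    k=im[y:y+h,x:x+w,::-1]
    cv2.imwrite(fn,cv2.resize(k,None,fx=s,fy=s,interpolation=cv2.INTER_CUBIC))
    return x,y
E
python3 - <<'E'
from h import *
S=np.load("pics/side0.npz");T=np.load("pics/top0.npz")
def c(im,a,w,h,s):
    x,y=int(a[0]-w//2),int(a[1]-h//2)
    return cv2.resize(im[y:y+h,x:x+w,::-1],None,fx=s,fy=s,interpolation=cv2.INTER_CUBIC)
a=c(S['im'],(320,345),112,80,7)
cv2.imwrite("pics/a1.png",a)
A=np.hstack([c(T['im'],(220,232),50,50,8),c(T['im'],(371,245),50,50,8)])
B=np.hstack([c(S['im'],(292,350),50,25,8),c(S['im'],(338,227),50,25,8)])
cv2.imwrite("pics/a2.png",np.vstack([A,B]))
E
```

```text
(no output)
```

View pics/a1.png

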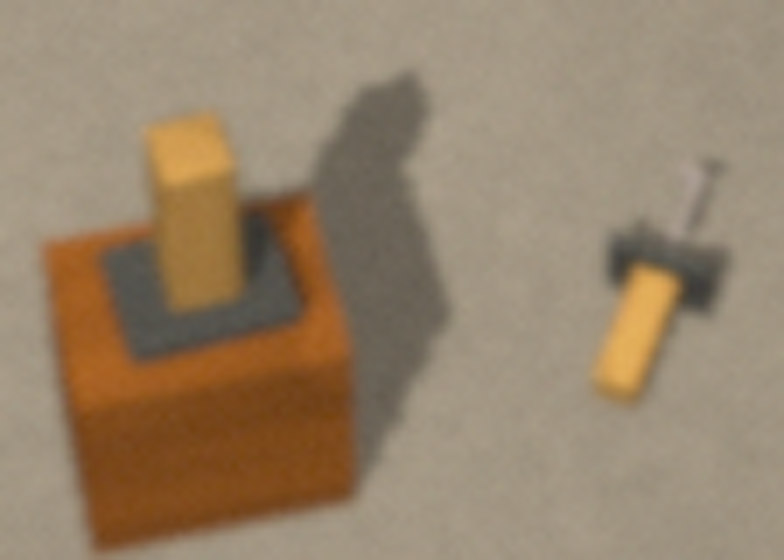

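View pics/a2.png

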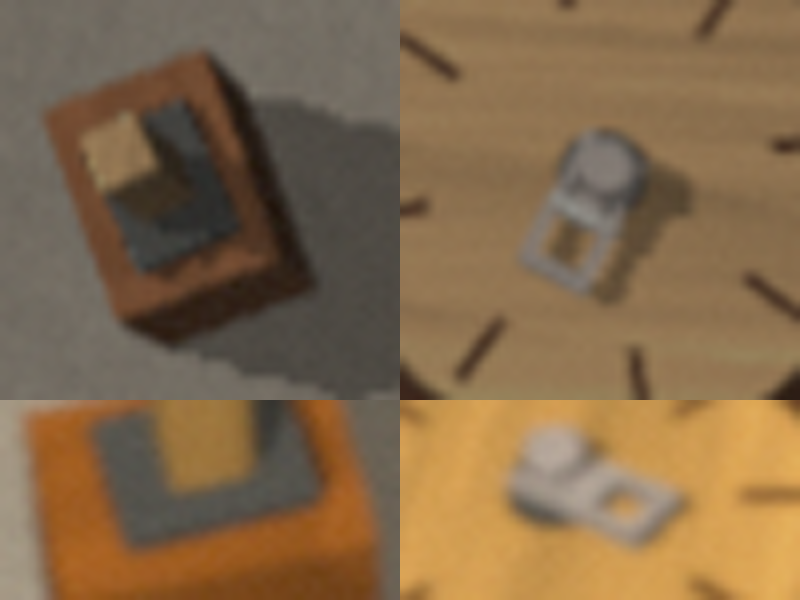

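The crop confirms it: the large upright pick with its grey collar resting on the stand is the one meant, and the small one lying flat is the decoy. Next I'll measure positions by ray-casting colour masks.

```bash
cat > m1.py <<'E'
from h import *
np.set_printoptions(precision=1,suppress=True)
for n,box in (("top",(195,205,245,262)),("side",(262,310,325,390))):
    z=np.load(f"pics/{n}0.npz");im,D=z['im'],z['d']
    x0,y0,x1,y1=box
    vv,uu=np.mgrid[y0:y1,x0:x1]; uv=np.c_[uu.ravel(),vv.ravel()]
    W=dep(n,D,uv)
    zz=W[:,2]
    print(n,"hist",np.histogram(zz,bins=[-10,10,50,57,63,69,75,100,112,120,130])[0])
    for nm,lo,hi in (("handletop",112,121),("collar",64,69.5),("standtop",57,63.5),):
        m=(zz>lo)&(zz<hi)
        if nm!="handletop": 
            pass
        p=W[m]
        if len(p)<4: continue
        (c,s,a)=cv2.minAreaRect(np.float32(p[:,:2]))
        print(nm,len(p),p.mean(0),"rect",np.array(c),np.array(s),a)
    # colour
    hsv=cv2.cvtColor(im[y0:y1,x0:x1],cv2.COLOR_RGB2HSV).reshape(-1,3)
    m=(zz>112)&(zz<121)
    print(hsv[m].mean(0))
o,_=ray("top",[[320,240]]);print(o);o,_=ray("side",[[320,240]]);print(o)
E
python3 m1.py
```

```text
top hist [2048  140   52  320  150   16   32   20   64    0]
handletop 64 [566.2 243.3 115.7] rect [566.4 243.3] [17.7 17.7] 22.231098175048828
collar 132 [563.2 239.1  66.2] rect [568.7 245. ] [61.5 49.8] 22.98430633544922
standtop 332 [566.6 243.9  60.1] rect [567.9 245.1] [67.2 50.3] 21.031776428222656
[ 16.4 111.1 130.8]
side hist [3180  564  132  555  273   28  120   60  104    0]
handletop 104 [562.9 244.  114.7] rect [563.2 243.5] [17.1 18.3] 24.099712371826172
collar 236 [562.4 246.4  65.5] rect [563.2 243.3] [41.7 34.3] 25.103178024291992
standtop 566 [565.4 249.9  59.4] rect [564.8 244. ] [66.1 52.3] 20.98307228088379
[ 17.7 145.1 196. ]
[ 366.3   -5.5 1138.5]
[445.8 748.8 748.6]
```

```bash
cat > m2.py <<'E'
from h import *
np.set_printoptions(precision=1,suppress=True)
import sys
tag=sys.argv[1] if len(sys.argv)>1 else "0"
for n,box in (("top",(325,200,416,290)),("side",(283,200,382,270))):
    z=np.load(f"pics/{n}{tag}.npz");im,D=z['im'],z['d']
    x0,y0,x1,y1=box
    vv,uu=np.mgrid[y0:y1,x0:x1]; uv=np.c_[uu.ravel(),vv.ravel()]
    W=dep(n,D,uv); zz=W[:,2]
    hsv=cv2.cvtColor(im[y0:y1,x0:x1],cv2.COLOR_RGB2HSV).reshape(-1,3)
    print(n,"hist",np.histogram(zz,bins=[-10,3,10,14,18,23,25,27,29,31,34,36,39,44,50])[0])
    m=(zz>23.5)&(zz<28.5); print("disc z",np.median(zz[m]))
    p=W[(zz>23)&(zz<29)]; c,r=cv2.minEnclosingCircle(np.float32(p[:,:2])); print("disc circle",np.array(c),r)
    p=W[(zz>9)&(zz<14)]; print("base",cv2.minAreaRect(np.float32(p[:,:2])))
    p=W[(zz>44.5)&(zz<50)]; print("head",len(p),p.mean(0),cv2.minEnclosingCircle(np.float32(p[:,:2])))
    m=(zz>34.8)&(zz<41)
    p=W[m]; print("clip",len(p),p.mean(0),cv2.minAreaRect(np.float32(p[:,:2])))
    for q,zc in zip(uv[m],p): pass
    h=cv2.cvtColor(im,cv2.COLOR_RGB2HSV)
    # show z map around clip
    cx=(345,225,385,265) if n=="top" else (318,212,352,242)
E
python3 m2.py; python3 - <<'E'
from h import *
Z=np.load("pics/side0.npz");D=Z['d']
vv,uu=np.mgrid[214:240,320:352];uv=np.c_[uu.ravel(),vv.ravel()]
z=dep("side",D,uv)[:,2].reshape(26,32)
for r in z: print(" ".join("%2d"%x for x in r))
E
```

```text
top hist [2386  710 1236  268  372  984 1238  642  163   27   27   52   17   38]
disc z 25.73447836397952
disc circle [ 539.  -114.8] 79.91366577148438
base ((538.947509765625, -113.51543426513672), (177.18597412109375, 180.15928649902344), 87.38465118408203)
head 32 [ 538.4 -115.3   46.8] ((539.4281005859375, -114.93890380859375), 8.752043724060059)
clip 84 [ 525.4 -106.7   37.2] ((528.4044189453125, -108.62849426269531), (22.020069122314453, 44.606536865234375), 63.96856689453125)
side hist [2536  522 1072   73  243  935 1123  225    9   27   32   55   15   35]
disc z 25.355720090389354
disc circle [ 534.6 -114.7] 81.80559539794922
base ((535.542724609375, -114.47482299804688), (182.38607788085938, 179.5889129638672), 86.97128295898438)
head 32 [ 535.4 -113.6   46.7] ((534.4942016601562, -113.87920379638672), 9.064482688903809)
clip 83 [ 522.8 -105.2   37. ] ((523.9475708007812, -107.34687805175781), (25.654848098754883, 42.599342346191406), 63.710411071777344)
25 25 23 24 25 25 22 24 24 23 25 25 24 26 25 27 23 25 23 27 748 27 23 24 26 23 27 24 27 23 27 23
24 24 22 26 27 24 24 26 2
[... 1677 characters left out ...]
 34 23 25 24 24 22 28 24 25
26 26 22 25 23 23 24 26 25 26 23 28 25 23 24 26 24 24 26 24 25 25 33 26 24 25 24 26 23 24 22 25
23 24 23 25 27 24 25 22 24 26 23 25 24 25 22 26 24 27 25 25 25 23 25 26 24 22 23 23 25 26 26 26
24 24 23 24 24 23 23 24 25 22 25 22 26 23 24 25 25 26 25 24 26 25 27 24 24 25 25 23 24 27 26 22
24 25 26 23 26 24 23 24 24 25 24 21 22 25 26 24 23 27 23 26 24 23 26 26 28 25 23 748 25 26 26 22
25 25 26 25 24 23 24 23 26 26 23 23 24 26 26 24 26 25 24 25 23 25 24 28 25 25 26 23 25 24 23 23
25 22 23 22 24 25 23 23 26 24 25 23 27 24 25 25 24 25 24 27 26 25 25 25 25 26 24 22 25 25 23 26
22 24 26 25 26 22 23 24 25 25 27 25 25 23 23 24 26 26 23 25 25 25 23 28 23 25 25 25 21 24 23 23
```

```bash
cat >> h.py <<'E'
def att(psi):  # tool down, tool y axis at yaw psi (deg)
    a=np.radians(psi); c,s=np.cos(a),np.sin(a)
    return R.from_matrix(np.array([[-s,c,0],[c,s,0],[0,0,-1]]).T.reshape(3,3).T if False else np.column_stack([[-s,c,0],[c,s,0],[0,0,-1]])).as_rotvec()
E
python3 - <<'E'
from h import *
from station import arm
np.set_printoptions(precision=2,suppress=True)
print(arm.observe()['tool_rot'])
for k,ps,p in (("stand",(23.5,203.5),(565,243.4,91.5)),("standhi",(23.5,203.5),(565,243.4,200)),("tt",(-26,154),(518,-104.5,103)),("tthi",(-26,154),(518,-104.5,180))):
    for a in ps:
        q=arm.solve_ik(np.array(p),att(a)); print(k,a,q)
# eye hole
for n,lo in (("top",0),("side",0)):
    z=np.load(f"pics/{n}0.npz");im,D=z['im'],z['d']
    c=proj(n,[[518,-104.5,36]])[0]; print(n,c)
E
```

```text
[-3.09 -0.56  0.  ]
stand 23.5 [-0.14  0.8  -0.51  1.68  0.51  0.8  -0.47]
stand 203.5 [-1.01  1.04  1.13  1.71 -1.05  1.12 -2.28]
standhi 23.5 [ 0.01  0.73 -0.81  1.58  0.58  1.08 -0.53]
standhi 203.5 [-1.02  0.87  1.13  1.61 -0.83  1.21 -2.44]
tt -26 [ 0.31  0.64 -0.24  1.93  0.25  0.6  -0.54]
tt 154 [ 0.81  0.93 -1.15  1.91  1.01  1.04  1.89]
tthi -26 [ 0.35  0.53 -0.29  1.86  0.2   0.79 -0.5 ]
tthi 154 [ 0.83  0.78 -1.15  1.84  0.81  1.08  2.05]
top [367.22 249.82]
side [339.72 227.15]
```

```bash
python3 - <<'E'
from h import *
from station import arm
np.set_printoptions(precision=2,suppress=True)
A=att(23.5)
arm.goto(np.array([565,243.4,180.]),A)
arm.movel(np.array([565,243.4,91.5]),speed=120,stop_force=8)
o=arm.observe();print(o['t'],o['ee_pos'],o['contact_force'],o['joint_positions'])
arm.grip(0.0,60)
o=arm.observe();print(o['t'],o['ee_pos'],o['contact_force'],o['finger_gap'],o['finger_gap']*85)
f0=o['contact_force']
im,d=arm.read_camera("side");cv2.imwrite("pics/s1.png",im[:,:,::-1]);np.savez("pics/side1.npz",im=im,d=d)
crop(im,(295,330),120,90,6,"pics/s1c.png")
E
```

```text
4.2 [565.45 243.93  92.25] [-0.06  0.24  0.12] [-0.05  0.84 -0.69  1.67  0.67  0.88 -0.61]
4.825 [565.2  243.61  91.83] [-0.56  1.05  1.91] 0.20262434687102213 17.22306948403688
```

View pics/s1c.png

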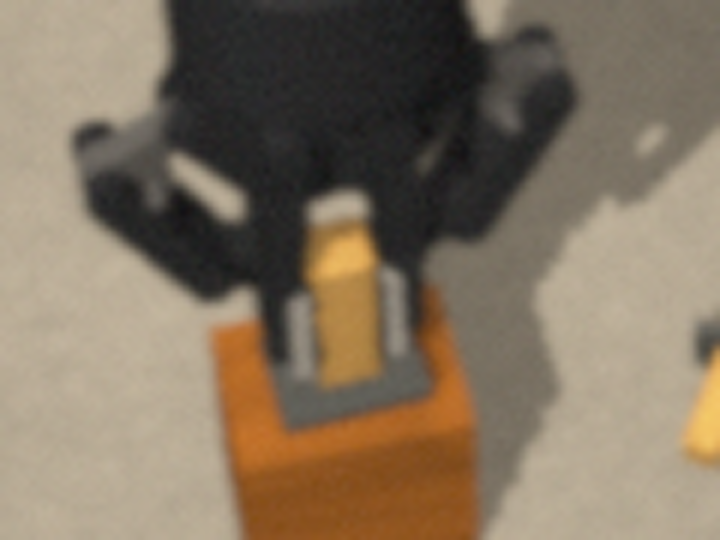

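The handle sits squarely between the pads (crop 350,300), and the gap of 17 mm fits the 18 mm handle. I'll lift it, then show the blade close to the side camera.

```bash
python3 - <<'E'
from h import *
from station import arm
np.set_printoptions(precision=2,suppress=True)
p=arm.observe()['ee_pos']
hit=arm.movel(np.array([565,243.4,172.]),speed=80,stop_force=10)
o=arm.observe();print(hit,o['t'],o['ee_pos'],o['contact_force'],o['finger_gap'])
for pos in ([440,380,500],[440,420,480],[430,450,450],[440,400,400]):
    q=arm.solve_ik(np.array(pos,float),att(0)); print(pos,q,proj("side",np.array([pos])+[[0,0,-76]]))
E
```

```text
False 6.0333 [564.68 243.06 171.31] [-1.05 -0.72 -0.61] 0.20417896940537586
[440, 380, 500] [-0.32  0.47 -0.81  1.1   0.34  1.69 -1.03] [[377.63 243.17]]
[440, 420, 480] [-0.41  0.52 -0.78  1.07  0.36  1.67 -1.08] [[374.48 287.47]]
[430, 450, 450] [-0.47  0.55 -0.75  1.11  0.37  1.61 -1.13] [[381.85 334.23]]
[440, 400, 400] [-0.35  0.51 -0.75  1.31  0.34  1.45 -1.08] [[370.78 325.63]]
```

```bash
python3 - <<'E'
from h import *
from station import arm
np.set_printoptions(precision=2,suppress=True)
arm.goto(np.array([465,400,490.]),att(0))
arm.sleep(0.2)
o=arm.observe();print(o['t'],o['ee_pos'],o['tool_rot'],o['contact_force'])
im,d=arm.read_camera("side");np.savez("pics/side2.npz",im=im,d=d,p=o['ee_pos'],r=o['tool_rot'])
u=proj("side",[o['ee_pos']-[0,0,50]])[0];print(u)
print(crop(im,(u[0],u[1]),110,110,5,"pics/s2c.png"))
im,d=arm.read_camera("top");np.savez("pics/top2.npz",im=im,d=d)
crop(im,(220,232),60,60,8,"pics/t2c.png")
E
```

```text
7.6083 [465.84 399.24 488.66] [ 2.22  2.22 -0.  ] [ 0.55  0.29 -1.23]
[349.73 242.9 ]
(294, 187)
```

View pics/s2c.png

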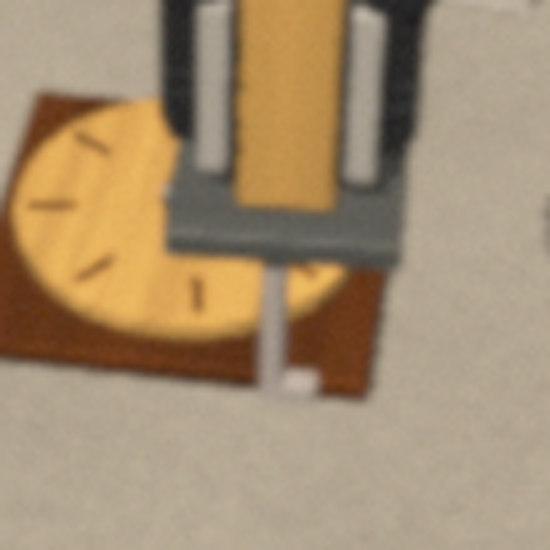

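View pics/t2c.png

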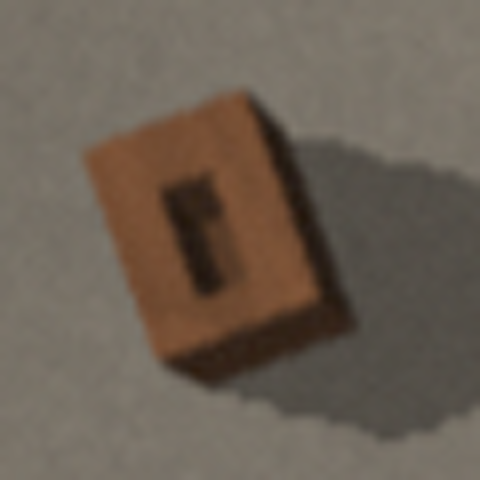

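The toe points right in the image (crop 305,380), which is world -x. So pick x lies along tool +y, and the shaft (crop 272,330) sits to the left of the toe. Next I'll measure the blade against the handle and collar.

```bash
cat > m3.py <<'E'
from h import *
np.set_printoptions(precision=2,suppress=True)
Z=np.load("pics/side2.npz");im,D,p=Z['im'],Z['d'],Z['p']
hsv=cv2.cvtColor(im,cv2.COLOR_RGB2HSV).astype(float);S=hsv[:,:,1]
def ony(uv,y):
    o,d=ray("side",uv); return o+d*((y-o[1])/d[:,1])[:,None]
def cross(prof,x0,lev):
    out=[]
    for i in range(len(prof)-1):
        a,b=prof[i]-lev,prof[i+1]-lev
        if a*b<0: out.append(x0+i+a/(a-b))
    return out
print("handle rows (sat)")
H=[]
for r in range(207,225):
    pr=S[r,336:368]; c=cross(pr,336,(pr.max()+np.median(np.r_[S[r,334:339],S[r,363:368]]))/2)
    if len(c)>=2:
        e=ony([[c[0],r],[c[-1],r]],p[1]+9); H.append([e[0,0],e[1,0],e[0,2],c[0],c[-1]])
H=np.array(H);print(H[:,:3][::3]); print("handle x centre",np.median(H[:,:2].mean(1)),"w",np.median(H[:,0]-H[:,1]), "tcp",p)
print("shaft")
Q=[]
for r in range(241,259):
    pr=S[r,340:358]; bg=(np.median(pr[:4])+np.median(pr[-4:]))/2
    i=np.argmin(pr[4:-4])+4; lev=(pr[i]+bg)/2
    w=np.clip(bg-pr,0,None); w[:4]=0;w[-4:]=0
    c=cross(pr,340,lev); c=[x for x in c if abs(x-340-i)<4]
    if len(c)>=2:
        e=ony([[c[0],r],[c[-1],r]],p[1]); Q.append([e[0,0],e[1,0],e[0,2],c[0],c[-1]])
        print(r,np.array(c),e[:,0],e[0,2])
Q=np.array(Q);print("shaft x",np.median(Q[:,:2].mean(1)),Q[:,:2].mean(1))
# depth-based: blade points
vv,uu=np.mgrid[205:275,325:380];uv=np.c_[uu.ravel(),vv.ravel()];W=dep("side",D,uv)
m=(abs(W[:,1]-p[1])<12)&(W[:,2]<p[2]-33)
b=W[m];print("blade pts",len(b),b.min(0),b.max(0),np.median(b,0))
sh=b[(b[:,2]>p[2]-68)];print("shaft depth med",np.median(sh,0),len(sh))
print("lower rows z", np.sort(b[:,2])[:12])
m=(abs(W[:,2]-(p[2]-25))<4)&(abs(W[:,1]-p[1])<25); c=W[m];print("collar top",len(c),cv2.minAreaRect(np.float32(c[:,:2])))
m=(W[:,2]<p[2]-20)&(W[:,2]>p[2]-34)&(W[:,1]-p[1]>8)&(W[:,1]-p[1]<25); c=W[m];print("collar",len(c),c.min(0),c.max(0))
for r in range(252,270): print(r,"".join("%4d"%x for x in hsv[r,340:366,2]))
E
python3 m3.py
```

```text
handle rows (sat)
[[474.62 456.26 486.49]
 [474.45 456.19 483.28]
 [474.39 456.12 480.03]
 [474.24 456.19 476.76]
 [474.46 456.2  473.42]
 [474.58 455.95 470.05]]
handle x centre 465.27062368290285 w 18.26453971314794 tcp [465.84 399.24 488.66]
shaft
241 [346.23 350.89] [469.13 464.84] 440.67263800039717
242 [346.17 350.83] [469.16 464.86] 439.4393080346883
243 [346.2  350.63] [469.1 465. ] 438.21049194129637
244 [346.23 350.53] [469.04 465.06] 436.97779058285624
245 [346.06 350.61] [469.17 464.95] 435.7217773136366
246 [345.99 350.54] [469.21 464.98] 434.47029217952115
247 [345.9  350.58] [469.26 464.91] 433.2133062327548
248 [345.92 350.76] [469.21 464.7 ] 431.9618254714765
249 [345.71 350.91] [469.38 464.52] 430.6834673678035
250 [345.51 351.04] [469.53 464.36] 429.4020049507547
251 [345.31 351.17] [469.7 464.2] 428.11507358679427
252 [345.32 351.21] [469.65 464.13] 426.8452282652891
253 [344.92 351.3 ] [470. 464.] 425.5291267496911
257 [344.48 351.13] [470.31 464.01] 420.33485048805903
258 [344.47 351.27] [470.29 463.83] 419.034958269828
shaft x 467.0089603024529 [466.98 467.01 4
[... 1755 characters left out ...]
95 192 177 151 128 113 113 114 115 113 116 114
264  127 124 120 120 127 134 153 164 168 168 175 183 187 191 187 184 170 139 111 101 102  99  99 105 109 110
265  166 163 163 163 162 160 165 166 168 169 172 175 174 176 176 171 154 127 107  97  94  93  96  98  97  99
266  181 180 181 181 180 174 170 172 172 170 168 169 167 166 169 163 152 141 129 123 124 122 113 113 112 110
267  185 186 184 183 181 181 180 173 176 170 170 171 169 171 170 167 165 164 162 163 162 158 155 148 142 142
268  183 186 185 184 181 177 179 177 178 180 178 177 175 176 174 175 175 176 181 180 180 176 176 170 170 170
269  183 185 182 182 181 182 180 181 180 181 180 177 178 179 183 179 178 178 179 179 178 180 178 178 176 178
```

```bash
cat > m4.py <<'E'
exec(open("m3.py").read().split('print("handle rows')[0])
Hh=hsv[:,:,0]
print("sat");
for r in range(258,272): print(r,"".join("%4d"%x for x in S[r,340:362]))
print("B-R");
for r in range(258,272): print(r,"".join("%4d"%x for x in (im[r,340:362,2].astype(int)-im[r,340:362,0])))
# toe columns 351..355
cols=slice(351,356)
V=hsv[:,cols,2].mean(1)
a=[260+ (146-V[260])/(V[261]-V[260])]
print("V",V[256:272]); 
for dr in (a[0],): print("toe top back edge row",dr,ony([[353,dr]],p[1]-2.5)[0],)
for rr in (263.5,264,264.5): print("front top edge",rr,ony([[353,rr]],p[1]+2.5)[0])
for rr in (266,267,267.5,268): print("front bottom",rr,ony([[353,rr]],p[1]+2.5)[0])
# collar front-bottom edge & top-front edge at column 335..345,355..365
for c in (332,340,356,364):
    print(c,"V",hsv[225:243,c,2].astype(int), "S",S[225:243,c].astype(int))
for rr in (224,232,236,237,238,239,240): print("collar bottom cand",rr,ony([[340,rr]],p[1]+16)[0])
print(p)
# depth along toe columns
for r in range(258,270): print(r, dep("side",D,[[c,r] for c in range(351,357)]).mean(0)-p)
E
python3 m4.py
```

```text
sat
258  211 207 187 201 147  84  52  42  39  42  54  98 169 185 183 188 199 187 190 187 186 191
259  190 183 190 189 144  84  53  41  38  43  55  98 137 154 167 163 165 177 187 190 192 208
260  193 191 184 193 144  89  52  40  39  37  51  69  77  88  84  94 109 139 161 187 195 187
261  207 204 185 182 148  91  54  39  35  37  40  46  48  52  55  58  68  96 142 187 193 204
262  178 188 190 176 138  83  55  40  36  37  40  43  39  41  45  47  54  79 130 177 194 196
263  115 125 134 133 107  74  45  44  37  38  40  37  39  38  41  40  49  74 118 178 190 192
264   64  68  70  72  68  55  47  37  41  41  39  38  40  39  40  42  45  66 117 177 180 198
265   52  53  50  53  49  45  42  41  38  39  40  39  41  38  36  40  45  70 105 137 149 148
266   48  51  48  46  50  44  42  40  40  39  39  39  38  37  38  41  45  54  69  75  80  82
267   47  51  51  49  49  48  47  46  45  42  41  43  42  45  42  41  45  47  52  55  55  53
268   49  47  50  49  48  48  51  49  47  47  49  45  47  45  47  45  47  48  48  50  47  46
269   47  48  50  48  48  46  50  51  45  49  51  46  50  46  50  47  50 
[... 2576 characters left out ...]
 52 103 148 179]
collar bottom cand 224 [473.86 415.24 473.58]
collar bottom cand 232 [473.72 415.24 464.6 ]
collar bottom cand 236 [473.65 415.24 460.03]
collar bottom cand 237 [473.63 415.24 458.87]
collar bottom cand 238 [473.61 415.24 457.71]
collar bottom cand 239 [473.59 415.24 456.55]
collar bottom cand 240 [473.58 415.24 455.38]
[465.84 399.24 488.66]
258 [  11.92 -363.25 -410.16]
259 [  15.35 -430.17 -476.02]
260 [  15.17 -428.33 -477.18]
261 [ -4.12  -2.8  -75.27]
262 [ -4.21  -1.57 -75.41]
263 [ -4.33   0.08 -75.15]
264 [ -4.4    0.65 -75.92]
265 [ -4.48   1.45 -76.48]
266 [ -4.52   1.43 -77.82]
267 [ -4.57   1.51 -79.08]
268 [  13.89 -417.14 -489.8 ]
269 [  13.67 -414.45 -490.11]
```

Blade measurement:
- **Shaft offset:** about +1.9 mm along pick x from the handle axis.
- **Blade end:** about 2.3 mm lower than nominal.

Now I'll hover beside the eye and measure the camera-to-robot bias there with the blade itself.

```bash
cat >> h.py <<'E'
BX=1.9     # shaft offset along pick x from tool axis
BL=79.1    # TCP to toe bottom
def shaft_to_tcp(xy,psi):
    a=np.radians(psi); return np.array(xy)-BX*np.array([np.cos(a),np.sin(a)])
TH=-26.2
def clip2w(post,x,y):
    a=np.radians(TH); return np.array(post)+[x*np.cos(a)-y*np.sin(a), x*np.sin(a)+y*np.cos(a)]
E
python3 - <<'E'
from h import *
from station import arm
np.set_printoptions(precision=2,suppress=True)
post=(536.2,-114.2)
s=clip2w(post,-23.5+2.44,2.81); psi=TH+50
t=shaft_to_tcp(s,psi)
print(s,t)
arm.goto(np.r_[t,140.],att(psi))
arm.sleep(0.3)
o=arm.observe();print(o['t'],o['ee_pos'],o['tool_rot'],att(psi),o['contact_force'],o['joint_positions'])
im,d=arm.read_camera("side");np.savez("pics/side3.npz",im=im,d=d,p=o['ee_pos'])
u=proj("side",[o['ee_pos']-[0,0,75]])[0];print(u)
print(crop(im,(u[0],u[1]),80,80,7,"pics/s3c.png"))
im,d=arm.read_camera("top");np.savez("pics/top3.npz",im=im,d=d)
print(crop(im,(371,245),70,70,7,"pics/t3c.png"))
E
```

```text
[ 518.54 -102.38] [ 516.81 -103.15]
10.2083 [ 517.03 -102.81  140.15] [1.71 2.63 0.  ] [1.72 2.63 0.  ] [-0.29 -0.49 -0.38] [ 0.59  0.66 -0.68  1.89  0.57  0.79  0.02]
[340.3  217.32]
(300, 177)
(336, 210)
```

View pics/s3c.png

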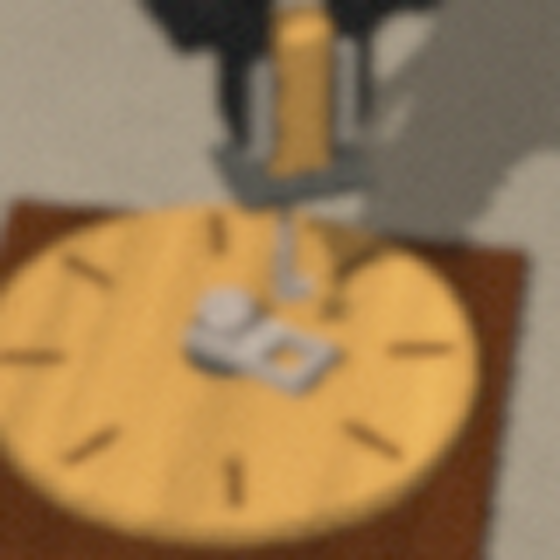

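View pics/t3c.png

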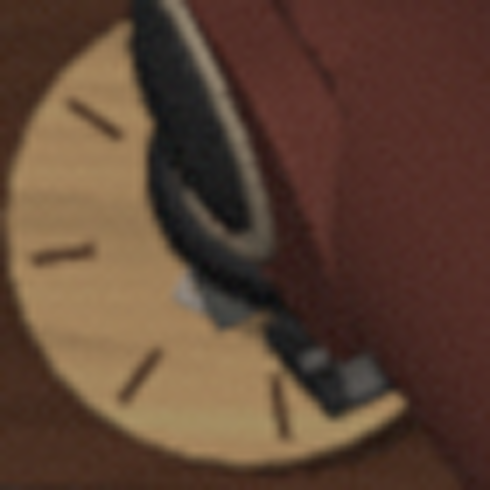

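```bash
cat > m5.py <<'E'
from h import *
np.set_printoptions(precision=2,suppress=True)
def ony(uv,y):
    o,d=ray("side",uv); return o+d*((y-o[1])/d[:,1])[:,None]
Z=np.load("pics/side3.npz");im,D,p=Z['im'],Z['d'],Z['p']
S=cv2.cvtColor(im,cv2.COLOR_RGB2HSV)[:,:,1].astype(float)
a=np.radians(TH+50); ps=p[:2]+BX*np.array([np.cos(a),np.sin(a)]);print("pred shaft",ps)
xs=[]
for r in range(209,216):
    pr=S[r,332:350];bg=np.median(pr); w=np.clip(bg-20-pr,0,None); w[:5]=0;w[13:]=0
    c=332+(w*np.arange(18)).sum()/w.sum(); X=ony([[c,r]],ps[1])[0]; xs.append(X); print(r,c,X,w.astype(int))
print("shaft x side",np.median([x[0] for x in xs]))
vv,uu=np.mgrid[195:225,325:355];uv=np.c_[uu.ravel(),vv.ravel()];W=dep("side",D,uv)
dz=W[:,2]-p[2]
m=(np.hypot(*(W[:,:2]-ps).T)<14)&(dz<-36)&(dz>-72); print("blade shaft depth",m.sum(),np.median(W[m],0),W[m].mean(0))
m=(np.hypot(*(W[:,:2]-ps).T)<16)&(dz<-72)&(dz>-85); print("toe",m.sum(),W[m].mean(0),W[m].min(0),W[m].max(0))
vv,uu=np.mgrid[180:210,320:362];uv=np.c_[uu.ravel(),vv.ravel()];W=dep("side",D,uv); dz=W[:,2]-p[2]
m=(abs(dz+25.8)<4.5)&(np.hypot(*(W[:,:2]-p[:2]).T)<32); print("collar",m.sum(),W[m].mean(0),cv2.minAreaRect(np.float32(W[m][:,:2])))
# stand-side handle top after grip
Z=np.load("pics/side1.npz");D=Z['d'];vv,uu=np.mgrid[310:390,262:325];uv=np.c_[uu.ravel(),vv.ravel()];W=dep("side",D,uv)
h=cv2.cvtColor(Z['im'],cv2.COLOR_RGB2HSV)[310:390,262:325].reshape(-1,3)
m=(W[:,2]>62.5)&(W[:,2]<68.5)&(np.hypot(*(W[:,:2]-[564,243.5]).T)<30)&(h[:,1]<90)
print("stand collar",m.sum(),W[m].mean(0),cv2.minAreaRect(np.float32(W[m][:,:2])))
E
python3 m5.py
```

```text
pred shaft [ 518.77 -102.05]
209 340.21276595744683 [ 517.52 -102.05   88.39] [ 0  0  0  0  0  0  0 14 46 34  0  0  0  0  0  0  0  0]
210 340.1810344827586 [ 517.55 -102.05   85.7 ] [ 0  0  0  0  0  0  0 23 51 40  2  0  0  0  0  0  0  0]
211 340.2248062015504 [ 517.41 -102.05   83.01] [ 0  0  0  0  0  0  0 23 55 47  2  0  0  0  0  0  0  0]
212 340.1278195488722 [ 517.58 -102.05   80.28] [ 0  0  0  0  0  0  0 28 60 45  0  0  0  0  0  0  0  0]
213 340.07246376811594 [ 517.65 -102.05   77.55] [ 0  0  0  0  0  0  0 33 61 42  0  0  0  0  0  0  0  0]
214 340.11842105263156 [ 517.51 -102.05   74.83] [ 0  0  0  0  0  0  0 37 65 45  5  0  0  0  0  0  0  0]
215 340.2360248447205 [ 517.21 -102.05   72.12] [ 0  0  0  0  0  0  0 37 64 45 15  0  0  0  0  0  0  0]
shaft x side 517.5228378152983
blade shaft depth 21 [ 515.89 -100.81   82.71] [ 516.63 -100.74   81.99]
toe 14 [ 513.13 -102.48   63.68] [ 508.85 -106.13   61.34] [517.65 -99.58  66.87]
collar 132 [514.68 -95.32 113.48] ((514.8173828125, -101.44026947021484), (42.13212966918945, 32.15929412841797), 22.09497833251953)
stand collar 163 [561.09 252.31  64.89] ((561.1814575195312, 249.17918395996094), (41.632877349853516, 21.765182495117188), 18.811967849731445)
```

```bash
cat > m6.py <<'E'
from h import *
np.set_printoptions(precision=2,suppress=True)
Z=np.load("pics/side3.npz");im,D,p=Z['im'],Z['d'],Z['p']
S=cv2.cvtColor(im,cv2.COLOR_RGB2HSV)[:,:,1].astype(int)
for r in range(212,236): print(r,"".join("%4d"%x for x in S[r,330:352]))
a=np.radians(TH+50);ux=np.array([np.cos(a),np.sin(a)]);uy=np.array([-ux[1],ux[0]])
sh=p[:2]+BX*ux; zb=p[2]-BL
print("toe tip corners (bottom) proj", proj("side",[np.r_[sh-8.5*ux+s*2.5*uy,zb] for s in(1,-1)]))
print("toe tip corners (top)", proj("side",[np.r_[sh-8.5*ux+s*2.5*uy,zb+4.5] for s in(1,-1)]))
print("shaft bottom", proj("side",[np.r_[sh,zb]]))
post=(535.0,-114.3)
for nm,z in (("top",37.5),("bot",32.5)):
  print("eye",nm,proj("side",[np.r_[clip2w(post,x,y),z] for x,y in((-17,7),(-17,-7),(-30,-7),(-30,7))]).tolist())
print("tail corners",proj("side",[np.r_[clip2w(post,x,y),37.5] for x,y in((-35,11),(-35,-11))]))
print("head c",proj("side",[np.r_[post,47.5]]))
# hole centroid in side (wood-coloured px inside clip) on z=35
m=(S>118); lab=cv2.connectedComponentsWithStats(m[222:238,334:350].astype(np.uint8),connectivity=4)
print(lab[2],lab[3]+[334,222])
E
python3 m6.py
```

```text
212  160 167 158 156 153 153 158 149 140 105  73  88 133 149 160 153 155 161 157 158 157 155
213  160 157 156 154 157 156 156 152 137  99  71  90 132 152 153 153 153 151 152 157 156 159
214  158 160 156 157 156 156 156 151 135  98  70  90 130 148 152 155 155 158 159 156 165 163
215  153 156 156 153 153 155 156 154 133  96  69  88 118 135 146 150 153 159 167 158 156 160
216  156 156 152 154 151 160 157 151 135  96  59  64  87 107 120 142 157 157 159 161 155 157
217  138 131 130 130 139 148 157 152 133  98  59  52  61  71 102 138 154 161 154 156 155 156
218  100  90  87  86 102 125 143 155 133  99  63  46  54  72 106 137 153 154 158 157 155 153
219   63  56  52  53  63  88 125 147 138 108  87  83  88 105 127 144 156 154 153 153 153 154
220   45  40  40  42  46  62  98 137 141 134 132 129 136 139 147 151 158 153 160 157 152 154
221   41  40  38  38  41  49  77 112 131 141 142 152 153 150 153 152 150 156 155 150 155 153
222   37  41  38  39  43  42  57  73  90 111 128 142 155 155 155 159 158 155 155 156 156 152
223   41  37  38  40  37  42  42  46  54  70  90 111 128 145 150 153 153 153 
[... 1127 characters left out ...]
 156
toe tip corners (bottom) proj [[343.53 218.92]
 [342.79 217.54]]
toe tip corners (top) [[343.57 217.29]
 [342.84 215.92]]
shaft bottom [[339.44 218.96]]
eye top [[337.36432774659477, 227.6193778949165], [340.71515707447526, 224.21082776291595], [345.74192083943075, 226.23955247552365], [342.4142909142832, 229.68112281349636]]
eye bot [[337.33639878101917, 229.3631401638961], [340.67764587444424, 225.95095713966808], [345.6894347081043, 227.98227505300514], [342.3712459697392, 231.4274184911262]]
tail corners [[343.41 231.48]
 [348.63 226.05]]
head c [[332.56 219.76]]
[[  0   0  15  12 117]
 [  0   0  16  16 136]
 [  6   5   2   2   3]] [[339.81 227.09]
 [342.98 231.61]
 [340.33 227.67]]
```

```bash
cat > m7.py <<'E'
from h import *
np.set_printoptions(precision=2,suppress=True)
for n,fs,box,hw in (("top",["top0","top2"],(362,245,372,256),None),("side",["side0","side3"],(336,224,346,232),None)):
  for f in fs:
    Z=np.load(f"pics/{f}.npz");im,D=Z['im'],Z['d']
    S=cv2.cvtColor(im,cv2.COLOR_RGB2HSV)[:,:,1].astype(float)
    x0,y0,x1,y1=box
    if f=="top0":
        for r in range(240,264): print(r,"".join("%4d"%x for x in S[r,354:384]))
    k=S[y0:y1,x0:x1]; w=np.clip(k-60,0,None)
    # keep component of hole
    c=np.array([(366.6,250) if n=="top" else (340.4,227.8)])[0]
    vv,uu=np.mgrid[y0:y1,x0:x1]; w=w*(np.hypot(uu-c[0],vv-c[1])<(3.6 if n=="top" else 3.2))
    c=np.array([(w*uu).sum(),(w*vv).sum()])/w.sum()
    e=onz(n,[c],35)[0]
    # head by depth
    vv,uu=np.mgrid[205:265,310:390];uv=np.c_[uu.ravel(),vv.ravel()];W=dep(n,D,uv)
    m=(W[:,2]>44.5)&(W[:,2]<50.5)&(np.hypot(*(W[:,:2]-[537,-114.5]).T)<16); hc=uv[m].mean(0); hp=onz(n,[hc],47.0)[0]
    v=e-hp
    print(f,"hole px",c,"eye",e,"head px",hc,hp,"dist",np.hypot(*v[:2]),"dir",np.degrees(np.arctan2(v[1],v[0])))
E
python3 m7.py
```

```text
240  111 113 115 112 112 110 114 108 112 114 111 104  49  25  29  26  28  30  29  29  26  28  50  93 111 111 112 111 111 112
241  110 112 111 107 110 110 110 110 109 111 115  93  35  26  27  29  28  29  29  27  28  30  51  96 110 110 111 112 112 112
242  110 113 112 110 109 113 111 109 112 113 110  81  32  23  28  28  28  29  27  31  28  23  60  97 108 107 112 111 112 113
243  111 111 111 113 114 115 108 111 112 112  97  57  27  28  31  29  29  28  31  25  24  22  72 107 114 104 109 108 112 110
244  112 111 113 111 112 114 108 111 113 105  67  24  18  22  28  29  29  30  29  27  23  46  86 110 109 108 111 114 108 112
245  111 111 109 112 113 113 113 112 112  90  49  23  19  15  23  24  28  31  21  24  31  78 112 112 106 105 108 109 105 111
246  109 111 109 112 111 111 114 109 104  69  40  41  27  13  16  20  22  26  27  35  70 100 105 109 109 110 110 110 108 115
247  109 111 111 113 111 109 114 111  89  48  50  81  78  38  25  17  19  22  29  47  96 117 111 115 105 113 110 109 111 113
248  113 111 113 112 112 108 111 104  72  43  66 104 112  93  62  42  29  24  30  57 103 113 106 109
[... 1821 characters left out ...]
12 110 112 110 113 110 112 110 109 111 112 112 110 109 107 107 108 106 105 106
top0 hole px [366.5  249.89] eye [ 517.99 -102.91   35.  ] head px [372.03 240.27] [ 538.42 -115.22   47.  ] dist 23.845969239261883 dir 148.9335052668921
top2 hole px [366.46 249.89] eye [ 518.   -102.83   35.  ] head px [371.76 239.74] [ 539.67 -114.65   47.  ] dist 24.68084210366554 dir 151.4018806486528
side0 hole px [340.57 227.78] eye [ 516.04 -103.74   35.  ] head px [332.34 220.22] [ 535.36 -113.25   47.  ] dist 21.53628462117933 dir 153.79423939741696
side3 hole px [340.56 227.77] eye [ 516.06 -103.8    35.  ] head px [332.38 220.17] [ 535.3  -113.42   47.  ] dist 21.508125120360422 dir 153.43111784198058
```

```bash
python3 - <<'E'
from h import *
np.set_printoptions(precision=2,suppress=True)
L=[(363.9,244),(362.97,246),(362.46,247),(362.07,248),(361.5,249),(361,250),(360.56,251)]
Rr=[(374,246),(373.47,247),(373.28,248),(372.85,249),(371.85,250),(371.37,251),(370.8,252),(370.36,253),(369.9,254),(369.5,255)]
T=[(362,253.25),(363,253.67),(364,254.25),(365,254.75),(366,255.4),(367,255.85),(368,256.3)]
def line(n,uv,z):
    w=onz(n,np.array(uv,float),z)[:,:2]; vx,vy,x,y=cv2.fitLine(np.float32(w),cv2.DIST_L2,0,.01,.01).ravel()
    return np.array([x,y]),np.array([vx,vy])
for z in (37.5,35):
  for nm,u in (("L",L),("R",Rr),("T",T)):
    c,v=line("top",u,z); print(z,nm,c,np.degrees(np.arctan2(v[1],v[0]))%180)
cl,vl=line("top",L,36.5);cr,vr=line("top",Rr,36.5);ct,vt=line("top",T,36)
d=vl+vr if vl@vr>0 else vl-vr; d/=np.linalg.norm(d); d=d if d[0]<0 else -d
nrm=np.array([-d[1],d[0]])
off=((cl@nrm)+(cr@nrm))/2; print("width",abs(cl@nrm-cr@nrm),"dir",np.degrees(np.arctan2(d[1],d[0])))
tl=ct@d
org=nrm*off+d*(tl-35); eye=nrm*off+d*(tl-23.5); print("org",org,"eye",eye)
E
python3 - <<'E'
from h import *
# side edge print enlarge rows
Z=np.load("pics/side3.npz");im=Z['im'];S=cv2.cvtColor(im,cv2.COLOR_RGB2HSV)[:,:,1].astype(float)
def cr(pr,x0,lev,rev=False):
    return [round(x0+i+(pr[i]-lev)/(pr[i]-pr[i+1]),2) for i in range(len(pr)-1) if (pr[i]-lev)*(pr[i+1]-lev)<0]
for r in range(219,234): print("row",r,cr(S[r,320:355],320,97))
for c in range(326,349): print("col",c,cr(S[216:238,c],216,97))
E
```

```text
37.5 L [522.56 -92.6 ] 153.0708
37.5 R [ 516.04 -114.75] 150.83301
37.5 T [506.33 -98.91] 61.084003
35 L [522.91 -92.8 ] 153.06718
35 R [ 516.38 -115.  ] 150.83072
35 T [506.65 -99.12] 61.082672
width 22.633057 dir 151.95113
org [ 538.3  -113.82] eye [ 528.15 -108.41]
row 219 [np.float64(328.62), np.float64(335.24), np.float64(339.52), np.float64(342.53)]
row 220 [np.float64(327.95), np.float64(335.97)]
row 221 [np.float64(327.79), np.float64(336.57)]
row 222 [np.float64(327.61), np.float64(338.33)]
row 223 [np.float64(326.94), np.float64(340.33)]
row 224 [np.float64(326.24), np.float64(342.29)]
row 225 [np.float64(326.12), np.float64(345.15)]
row 226 [np.float64(326.27), np.float64(346.93)]
row 227 [np.float64(326.63), np.float64(338.9), np.float64(341.91), np.float64(347.51)]
row 228 [np.float64(327.33), np.float64(338.83), np.float64(342.33), np.float64(347.28)]
row 229 [np.float64(328.62), np.float64(340.2), np.float64(341.25), np.float64(346.32)]
row 230 [np.float64(333.86), np.float64(345.31)]
row 231 [np.float64(337.38), np.float64(344.45)]
row 232 [np.float64(339.4), np.float
[... 646 characters left out ...]
, np.float64(222.34), np.float64(226.91), np.float64(228.21), np.float64(231.81)]
col 340 [np.float64(219.22), np.float64(222.82), np.float64(226.39), np.float64(228.97), np.float64(232.26)]
col 341 [np.float64(219.3), np.float64(223.38), np.float64(226.52), np.float64(229.11), np.float64(232.62)]
col 342 [np.float64(219.19), np.float64(223.84), np.float64(227.14), np.float64(228.5), np.float64(232.64)]
col 343 [np.float64(216.28), np.float64(218.76), np.float64(224.34), np.float64(232.2)]
col 344 [np.float64(224.57), np.float64(231.42)]
col 345 [np.float64(224.92), np.float64(230.35)]
col 346 [np.float64(225.4), np.float64(229.32)]
col 347 [np.float64(226.08), np.float64(228.32)]
col 348 []
```

```bash
python3 - <<'E'
from h import *
np.set_printoptions(precision=2,suppress=True)
F=[(339,222.34),(340,222.82),(341,223.38),(342,223.84),(343,224.34),(344,224.57),(345,224.92),(346,225.4)]
N=[(335,230.2),(336,230.4),(337,230.81),(338,231.31),(339,231.81),(340,232.26),(341,232.62)]
T=[(347.28,228),(346.32,229),(345.31,230),(344.45,231),(343.24,232)]
def line(n,uv,z):
    w=onz(n,np.array(uv,float),z)[:,:2]; vx,vy,x,y=cv2.fitLine(np.float32(w),cv2.DIST_L2,0,.01,.01).ravel()
    return np.array([x,y]),np.array([vx,vy])
cl,vl=line("side",F,37.5);cr,vr=line("side",N[2:],32.5);ct,vt=line("side",T,32.5)
A=lambda v:np.degrees(np.arctan2(v[1],v[0]))%180
print(cl,A(vl),cr,A(vr),ct,A(vt))
for dd in (150,152,154):
    a=np.radians(dd);d=np.array([np.cos(a),np.sin(a)]);n=np.array([-d[1],d[0]])
    off=((cl@n)+(cr@n))/2;print(dd,"width",abs(cl@n-cr@n)," org",n*off+d*(ct@d-35),"eye",n*off+d*(ct@d-11.5))
E
```

```text
[ 512.83 -114.43] 152.04497 [518.4  -92.81] 150.94989 [ 505.18 -100.37] 62.867783
150 width 21.515537730962023  org [ 536.69 -115.79] eye [ 516.34 -104.04]
152 width 21.711398881196487  org [ 537.03 -115.01] eye [ 516.29 -103.97]
154 width 21.880808036278808  org [ 537.36 -114.22] eye [ 516.24 -103.92]
```

All colour-edge fits agree:
- **Clip direction:** tail points along 152°, clip yaw -28°.
- **Eye (robot frame):** about (517.2, -103.4).
- **Side-camera bias:** about -1.1 mm in x.

Next I'll make a twisted entry (50° for clearance) with a light force stop.

```bash
sed -i 's/^BX=1.9/BX=1.75/; s/^TH=-26.2/TH=-28.0/' h.py; cat >> h.py <<'E'
EYE=np.array([517.2,-103.4])
def eyeoff(x,y):
    return clip2w(EYE,x,y)
E
python3 - <<'E'
from h import *
from station import arm
np.set_printoptions(precision=2,suppress=True)
psi=TH+50; t=shaft_to_tcp(eyeoff(2.44,2.81),psi)
arm.movel(np.r_[t,120.],att(psi),speed=60)
arm.sleep(0.2)
o=arm.observe();print(o['t'],t,o['ee_pos'],o['contact_force'])
e=np.r_[t,120]-o['ee_pos'];print("err",e)
im,d=arm.read_camera("side");np.savez("pics/side4.npz",im=im,d=d,p=o['ee_pos'])
print(crop(im,(338,222),60,50,12,"pics/s4c.png"))
E
```

```text
10.9917 [ 519.05 -102.72] [ 519.23 -102.69  120.24] [-0.05 -0.04 -0.75]
err [-0.17 -0.03 -0.24]
(308, 197)
```

View pics/s4c.png

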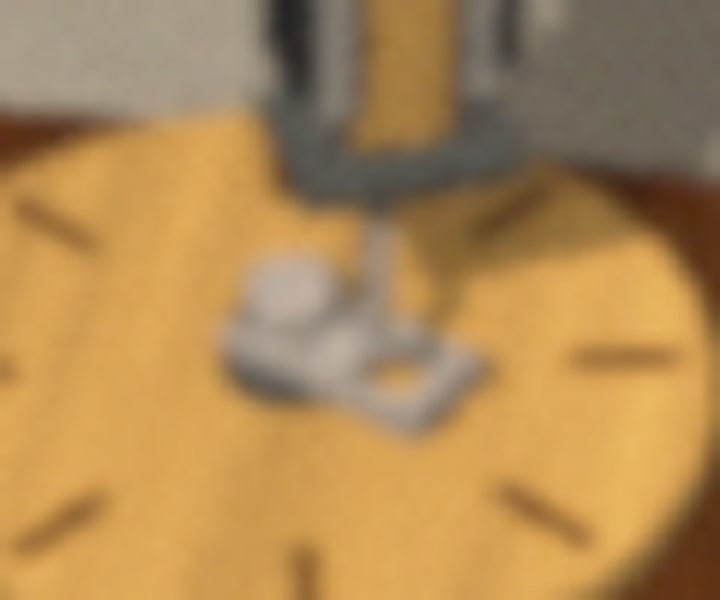

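```bash
python3 - <<'E'
from h import *
from station import arm
np.set_printoptions(precision=2,suppress=True)
psi=TH+50; t=shaft_to_tcp(eyeoff(2.44,2.81),psi)
for z in (116,113,110,106.2):
    f0=arm.observe()['contact_force']
    hit=arm.movel(np.r_[t-[.1,0],z],speed=12,stop_force=2.5)
    o=arm.observe();print(z,hit,round(o['t'],2),o['ee_pos'],o['contact_force'])
    if hit: break
im,d=arm.read_camera("side");np.savez("pics/side5.npz",im=im,d=d,p=o['ee_pos'])
print(crop(im,(338,222),60,50,12,"pics/s5c.png"))
E
```

```text
116 False 11.53 [ 518.9  -102.74  115.92] [ 0.52  0.34 -0.18]
113 False 11.93 [ 518.94 -102.72  112.92] [-0.91  0.33 -0.1 ]
110 False 12.32 [ 518.89 -102.72  109.89] [ 0.14 -0.19 -1.3 ]
106.2 False 12.79 [ 518.91 -102.72  106.11] [-0.24 -0.19 -0.85]
(308, 197)
```

View pics/s5c.png

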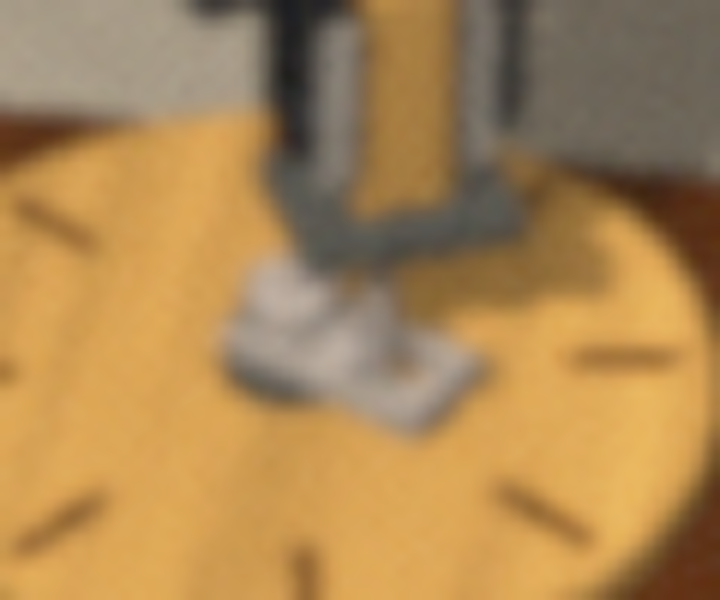

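The blade is in the eye with no contact. Now I'll twist the toe towards the tail, centre it, and approach the bar with a force stop.

```bash
python3 - <<'E'
from h import *
from station import arm
np.set_printoptions(precision=2,suppress=True)
Z=106.1
for k in (25,0):
    hit=arm.movel(np.r_[shaft_to_tcp(eyeoff(2.2,1.4 if k else 0.3),TH+k),Z],att(TH+k),speed=8 ,stop_force=4)
    o=arm.observe();print(k,hit,round(o['t'],2),o['ee_pos'],o['contact_force'])
    if hit: break
else:
    hit=arm.movel(np.r_[shaft_to_tcp(eyeoff(-6,0),TH),Z],speed=10,stop_force=2.5)
    o=arm.observe();print(hit,round(o['t'],2),o['ee_pos'],o['contact_force'])
    a=np.radians(TH);sh=o['ee_pos'][:2]+BX*np.array([np.cos(a),np.sin(a)])-EYE
    print("shaft in clip frame rel eye",sh@[np.cos(a),np.sin(a)],sh@[-np.sin(a),np.cos(a)])
im,d=arm.read_camera("side");np.savez("pics/side6.npz",im=im,d=d,p=o['ee_pos'])
print(crop(im,(338,222),60,50,12,"pics/s6c.png"))
E
```

```text
25 False 13.43 [ 518.11 -103.    106.17] [ 0.98 -0.37 -0.75]
0 False 14.01 [ 517.73 -103.3   106.05] [ 0.07  0.37 -1.18]
False 14.97 [ 511.1  -100.02  106.34] [ 1.61 -0.84 -1.21]
shaft in clip frame rel eye -5.221728879214733 0.12149226444678159
(308, 197)
```

View pics/s6c.png

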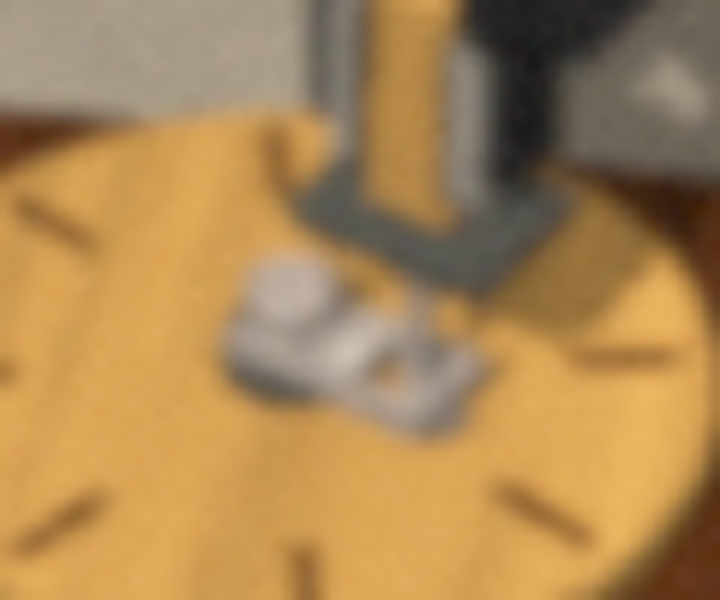

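Contact with the tail bar at about 2 N, and z is steady. Pulling along the clip's -x.

```bash
python3 - <<'E'
from h import *
from station import arm
np.set_printoptions(precision=2,suppress=True)
Z=106.1
a=np.radians(TH)
for x,v in ((-7.5,12),(-9,12),(-10.5,12),(-12,12),(-14,12),(-20,25),(-38,30)):
    hit=arm.movel(np.r_[shaft_to_tcp(eyeoff(x,0),TH),Z],speed=v,stop_force=14)
    o=arm.observe();sh=o['ee_pos'][:2]+BX*np.array([np.cos(a),np.sin(a)])-EYE
    print(x,hit,round(o['t'],2),sh@[np.cos(a),np.sin(a)],sh@[-np.sin(a),np.cos(a)],o['ee_pos'][2],o['contact_force'],o['finger_gap'])
    if hit: break
im,d=arm.read_camera("side");np.savez("pics/side7.npz",im=im,d=d,p=o['ee_pos'])
print(crop(im,(338,222),60,50,12,"pics/s7c.png"))
E
```

```text
-7.5 False 15.3 -6.128198720940836 0.2124763657351933 106.4993210765105 [ 4.86 -2.99 -0.89] 0.20474977165543592
-9 False 15.57 -7.000489244243235 0.264781824091765 106.69369759111552 [ 5.47 -1.92 -1.92] 0.20787009178436
-10.5 False 15.85 -8.510875008785758 0.24350047134454986 106.7002167399769 [ 4.79 -2.64 -0.73] 0.20238489998397888
-12 False 16.12 -14.605952241981077 -0.4347649506068714 105.45949228466937 [-0.13 -0.03 -1.55] 0.1996520751890115
-14 False 16.44 -14.798865886554188 -0.0492449679320127 105.88756253724958 [ 0.13  0.12 -0.54] 0.2032386451514306
-20 False 16.83 -20.22877053416816 0.003124892801249167 106.1367420889885 [ 0.73 -0.45 -0.63] 0.20261179013191782
-38 False 17.58 -37.87635820326989 0.01881349557606221 106.15296858206561 [ 0.03 -0.11 -2.1 ] 0.20093902976321085
(308, 197)
```

View pics/s7c.png

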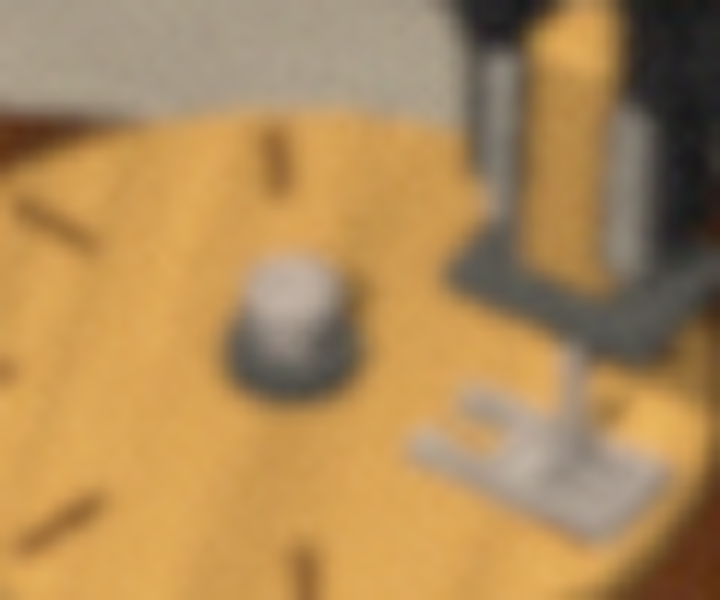

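```bash
cat > m8.py <<'E'
from h import *
import sys
np.set_printoptions(precision=1,suppress=True)
f=sys.argv[1]
Z=np.load(f"pics/{f}.npz");im,D=Z['im'],Z['d']
n=f[:-1] if f[-1].isdigit() else f
S=cv2.cvtColor(im,cv2.COLOR_RGB2HSV)[:,:,1].astype(int)
for r in range(226,246): print(r,"".join("%4d"%x for x in S[r,338:368]))
vv,uu=np.mgrid[226:246,338:368];uv=np.c_[uu.ravel(),vv.ravel()];z=dep("side",D,uv)[:,2].reshape(20,30)
for i,r in enumerate(z): print(226+i,"".join("%4d"%x for x in r))
E
python3 m8.py side7
```

```text
226  134 149 156 153 155 152 156 156 157 156 153 153 154 154 155 141 108  70  58  70  77  65  49  57  85 130 151 153 157 150
227  142 154 153 156 154 156 155 152 149 146 156 152 155 154 154 141 110  76  73 113 129 132 112 113 133 148 156 156 153 158
228  149 150 157 154 155 153 151 145 132 126 129 139 145 154 150 144 114  82  87 126 149 150 145 146 153 157 156 152 157 159
229  152 156 155 158 156 156 151 137 109  90  93 104 118 132 141 137 113  81  91 128 149 152 154 156 154 154 157 153 151 162
230  154 156 154 154 156 152 148 126  94  64  58  64  78  95 113 122 104  74  89 127 148 153 155 154 156 156 152 157 154 163
231  157 153 157 156 150 143 139 126 103  79  65  54  54  60  75  86  82  66  82 119 147 154 153 152 153 151 154 159 157 159
232  155 155 155 143 128 110 114 123 118 109  99  83  58  48  49  56  55  55  72  99 125 138 147 150 149 154 155 155 154 160
233  154 155 149 128  98  73  75  97 121 127 121  97  64  45  42  41  42  42  51  70  90 110 125 133 141 149 152 155 156 162
234  155 156 146 124  83  57  58  67  85 102 103  80  55  41  40  39  36  39  40  51  59  71  83 102
[... 3199 characters left out ...]
 26 748  27  26  26  28  27  25  29  31  32  28  25  23  26  23  13  10   8
241   25  23  24  25  24  24  25  27  26  23  24  26  23  24  25  23  26  25  27  27  28  26  28  24  24  21  16  13  11  10
242   23  26  25  26  24  25  25  23  24  26  24  25  24  23  24  22  24  26  23  23  26  23  21  23  20  17  14  11  10  12
243   24  24  26  24  22  24  25  25  27  24  23  24  22  27  24  26  24  24  23  25  26  24  19  20  18  10  10  11  11  11
244   26  24  28  25  25  28  24  23  26  24  22  24  25  23  25  23  25  25  25  27  25  25  20  20  13  11  11  10  12  13
245   25  26  24  24  25  25  25  26  24  23  25  24  24  23  26  24  25  24  23  25  24  19  17  10  12   9  12  10  11  12
```

```bash
python3 - <<'E'
from h import *
np.set_printoptions(precision=2,suppress=True)
T=[(362.9,237),(362.1,238),(361.3,239),(360.1,240),(359.1,241)]
# near lower rail edge (z=26): half-level by row->use cols
Z=np.load("pics/side7.npz");im=Z['im'];p=Z['p'];S=cv2.cvtColor(im,cv2.COLOR_RGB2HSV)[:,:,1].astype(float)
def last(c,r0,r1):
    pr=S[r0:r1,c]; 
    q=[r0+i+(pr[i]-97)/(pr[i]-pr[i+1]) for i in range(len(pr)-1) if pr[i]<97<=pr[i+1]]; return q[-1]
N=[(c,last(c,228,246)) for c in range(345,355)]
def first(c,r0,r1):
    pr=S[r0:r1,c]
    q=[r0+i+(pr[i]-97)/(pr[i]-pr[i+1]) for i in range(len(pr)-1) if pr[i]>=97>pr[i+1]]; return q[0]
F=[(c,first(c,229,246)) for c in (348,349,350,351,358,359,360,361)]
print(F)
def line(uv,z):
    w=onz("side",np.array(uv,float),z)[:,:2]; vx,vy,x,y=cv2.fitLine(np.float32(w),cv2.DIST_L2,0,.01,.01).ravel()
    return np.array([x,y]),np.degrees(np.arctan2(vy,vx))%180
ct,at_=line(T,26);cn,an=line(N,26);cf,af=line(F,31)
print("angles",at_,an,af)
a=np.radians((an+af)/2);d=np.array([np.cos(a),np.sin(a)]);n=np.array([-d[1],d[0]])
off=(cn@n+cf@n)/2; print("width",cn@n-cf@n)
org=n*off+d*(ct@d-35);eye=n*off+d*(ct@d-11.5)
bias=np.array([1.1,.4]); print("dir",np.degrees(a),"org",org+bias,"eye",eye+bias)
b=np.radians(TH);sh=p[:2]+BX*np.array([np.cos(b),np.sin(b)]);print("shaft",sh)
v=sh-(eye+bias);print("shaft rel eye: clip x",-v@d,"clip y",-v@n)
print("tail corners dist from post",[np.hypot(*(org+d*35+s*11*n-[536,-114.4])) for s in(1,-1)],"org dist",np.hypot(*(org-[536,-114.4])))
E
```

```text
[(348, np.float64(234.15384615384616)), (349, np.float64(229.175)), (350, np.float64(229.525)), (351, np.float64(229.94594594594594)), (358, np.float64(232.8)), (359, np.float64(233.33333333333334)), (360, np.float64(233.66666666666666)), (361, np.float64(234.125))]
angles 62.317535 150.95305 161.05371
width -18.949028
dir 156.00339 org [502.73 -94.11] eye [481.26 -84.55]
shaft [483.77 -85.6 ]
shaft rel eye: clip x 2.7185926835673113 clip y 0.06174963720071913
tail corners dist from post [np.float64(74.80254150529035), np.float64(76.02550214770847)] org dist 39.71398376376728
```

The clip lies flat on the disc (top at about 30–31 mm). Its origin is about 40 mm from the post, and the tail corners are at radius 75 or so, inside the 80 mm disc. To centre the toe in the eye I'll nudge the shaft onto the nose, back off 1 mm, then lift.

```bash
python3 - <<'E'
from h import *
from station import arm
np.set_printoptions(precision=2,suppress=True)
Z=106.1
for x in (-35.0,-36.0):
    hit=arm.movel(np.r_[shaft_to_tcp(eyeoff(x,0),TH),Z],speed=8,stop_force=3)
    arm.sleep(0.15); o=arm.observe();print(x,hit,round(o['t'],2),o['ee_pos'],o['contact_force'])
t=shaft_to_tcp(eyeoff(-36.0,0),TH)
hit=arm.movel(np.r_[t,Z+3],speed=8,stop_force=3);print(hit)
hit=arm.movel(np.r_[t,Z+12],speed=15,stop_force=3);print(hit)
o=arm.observe();print(round(o['t'],2),o['ee_pos'],o['contact_force'])
im,d=arm.read_camera("side");np.savez("pics/side8.npz",im=im,d=d,p=o['ee_pos'])
print(crop(im,(345,226),60,50,12,"pics/s8c.png"))
E
```

```text
-35.0 False 18.31 [484.73 -86.13 106.08] [ 0.3  -0.52 -1.64]
-36.0 False 18.73 [483.88 -85.7  106.13] [-0.25 -0.82 -1.61]
False
False
20.01 [483.85 -85.7  118.09] [-0.74 -0.03 -1.69]
(315, 201)
```

View pics/s8c.png

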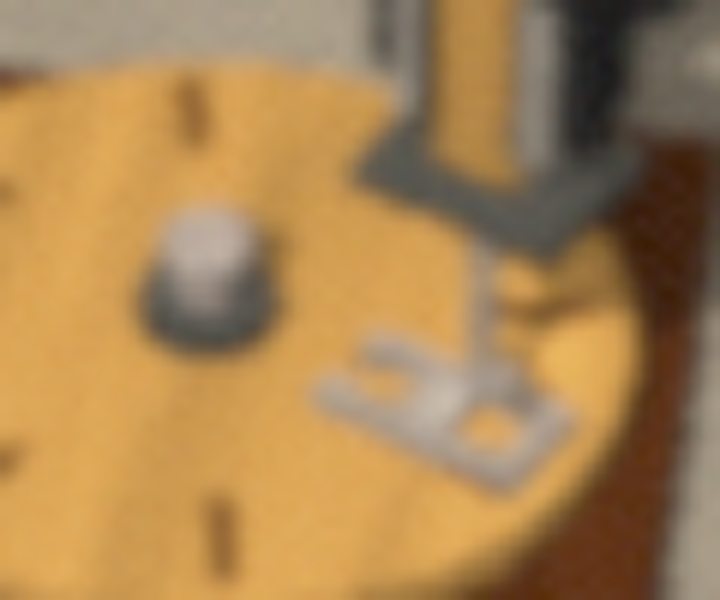

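The blade is free, the clip lies flat with wood visible through its eye (crop 488,428), and it is clear of the post. Returning the pick to the stand.

```bash
python3 - <<'E'
from h import *
from station import arm
np.set_printoptions(precision=2,suppress=True)
p=arm.observe()['ee_pos']
arm.movel(np.r_[p[:2],185.],speed=100)
A=att(23.5)
arm.goto(np.array([565.2,243.6,185.]),A)
arm.sleep(0.3)
o=arm.observe();print(round(o['t'],2),o['ee_pos'],o['tool_rot'],A,o['contact_force'])
im,d=arm.read_camera("side");np.savez("pics/side9.npz",im=im,d=d,p=o['ee_pos'])
print(crop(im,(295,330),100,90,7,"pics/s9c.png"))
E
```

```text
22.46 [565.54 242.44 185.1 ] [ 1.72  2.63 -0.  ] [1.72 2.63 0.  ] [ 0.63 -0.16 -0.16]
(245, 285)
```

View pics/s9c.png

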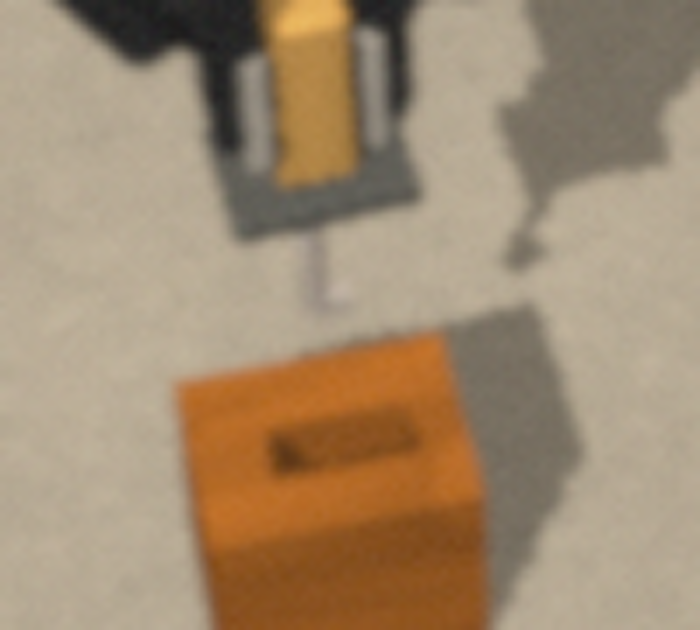

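```bash
python3 - <<'E'
from h import *
from station import arm
np.set_printoptions(precision=2,suppress=True)
A=att(23.5)
for z,v in ((142,80),(110,40),(95,25),(91.3,8)):
    hit=arm.movel(np.array([565.2,243.6,z]),A,speed=v,stop_force=5)
    o=arm.observe();print(z,hit,round(o['t'],2),o['ee_pos'],o['contact_force'])
    if hit: break
im,d=arm.read_camera("side");np.savez("pics/sideA.npz",im=im,d=d,p=o['ee_pos'])
print(crop(im,(295,345),100,80,7,"pics/sAc.png"))
E
```

```text
142 False 23.2 [565.28 243.89 141.93] [-0.24  0.38 -1.46]
110 False 24.15 [565.37 243.77 110.21] [ 0.22  0.28 -0.62]
95 False 24.9 [565.26 243.67  95.02] [-0.38  1.17 -0.54]
91.3 True 25.36 [565.27 243.63  91.82] [0.4  0.03 3.82]
(245, 305)
```

View pics/sAc.png

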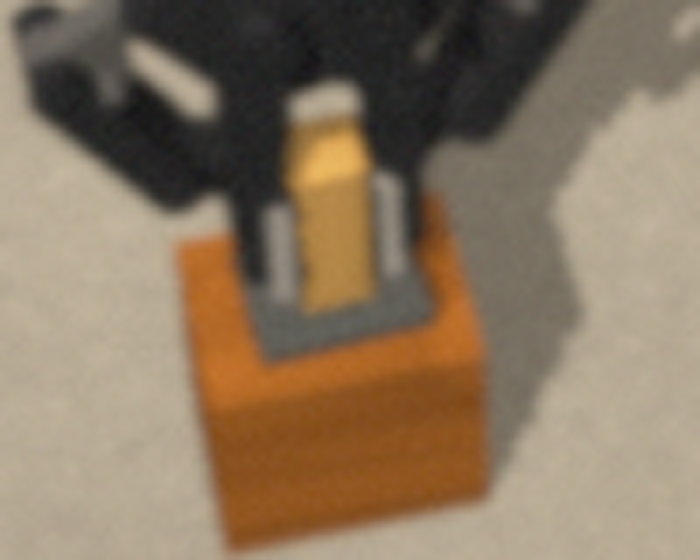

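The collar seated at the same height as at the start (TCP 91.82), with about 5 N of contact. Releasing and retreating.

```bash
python3 - <<'E'
from h import *
from station import arm
np.set_printoptions(precision=2,suppress=True)
arm.grip(1.0)
print(arm.observe()['finger_gap'])
arm.movel(np.array([565.2,243.6,200.]),speed=100)
arm.move_joints(np.array([1.185, 0.615, -0.013, 1.423, 0.008, 1.103, -0.04]))
arm.sleep(0.3)
o=arm.observe();print(round(o['t'],2),o['ee_pos'])
for n in("side","top"):
    im,d=arm.read_camera(n);np.savez(f"pics/{n}B.npz",im=im,d=d)
    cv2.imwrite(f"pics/{n}B.png",im[:,:,::-1])
    if n=="side": crop(im,(320,290),130,190,4,"pics/sBc.png")
    else: crop(im,(371,245),90,90,6,"pics/tBc.png")
E
sed -i 's/0.npz/B.npz/' m1.py; python3 m1.py
```

```text
1.0006973029788717
30.82 [ 229.12 -608.55  250.33]
top hist [2043  133   42  346  144   13   31   19   66    0]
handletop 66 [566.2 243.5 115.8] rect [566.3 243.4] [17.4 17.7] 19.43564224243164
collar 125 [562.6 238.8  66.2] rect [567.6 249.5] [54.2 43.7] 27.463428497314453
standtop 360 [567.1 243.6  60.1] rect [567.8 244.6] [67.1 50.7] 20.494230270385742
[ 16.2 112.4 129.5]
side hist [3178  571  137  558  265   29  115   64  103    0]
handletop 103 [563.3 244.2 114.9] rect [563.7 242.8] [18.  20.5] 23.6905574798584
collar 211 [563.1 246.1  65.5] rect [563.8 243.4] [41.5 34.4] 24.577556610107422
standtop 579 [564.3 249.8  59.5] rect [564.7 244.1] [66.  53.1] 20.93543243408203
[ 17.6 145.1 196.3]
[ 366.3   -5.5 1138.5]
[445.8 748.8 748.6]
```

View pics/sideB.png

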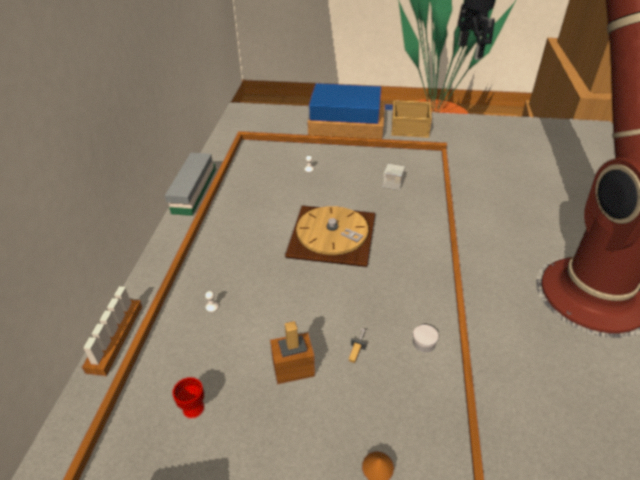

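View pics/tBc.png

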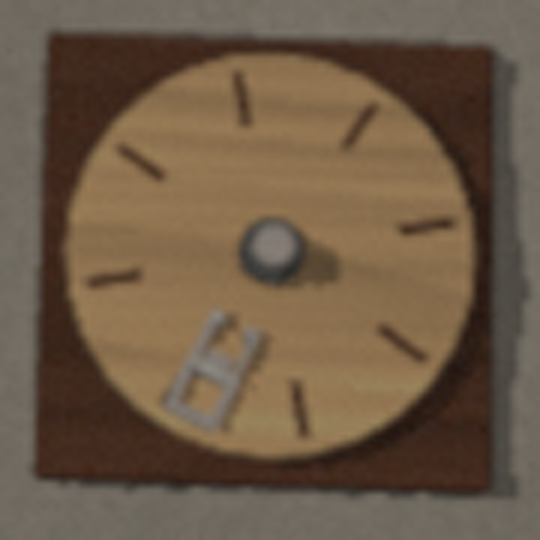

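View pics/sBc.png

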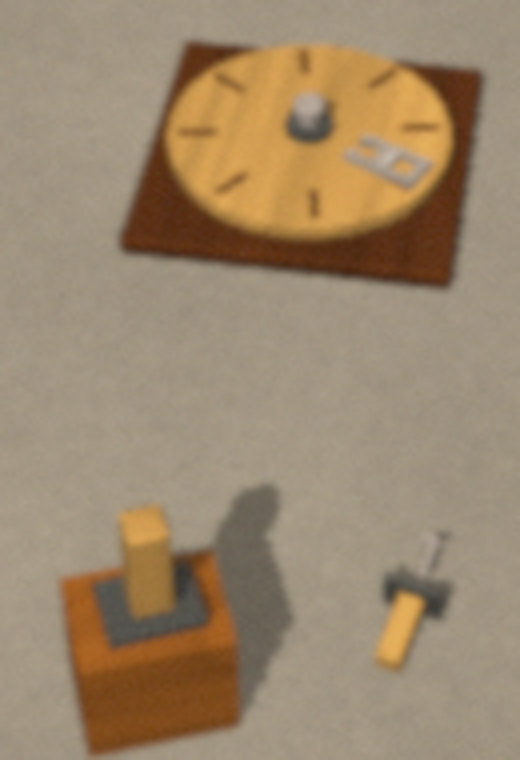

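The clip lies flat and wholly on the disc, clear of the post (top crop 215,372). The pick stands in its stand (side 292,345) and the bystanders are unmoved. Handing in.

```bash
python3 -c "
from station import arm
arm.hand_in()"
```

```text
the job is handed in; nothing more can be done
```

I pried the clip out of the post's groove with the hooked pick, left it flat on the wooden disc, and put the pick back upright in its stand. I handed the job in at about 31 s of the 72 s limit; no verdict is reported.

- **Hooking and pull:** I showed the blade to the side camera first; its shaft was about 1.75 mm off the handle axis and its end about 2.3 mm low. The toe went through the eye without contact. The pull read about 6 N, then the clip let go and slid a little ahead of the pick. The fingers never touched the clip.
- **Clip:** It lies flat, with its top 30–31 mm above the tray. Before the last small nudge, its origin was about 38–40 mm from the post. Its tail corners were about 75 mm from the post, inside the 80 mm disc, and the last pictures show it still well inside.
- **Pick:** It stands upright with its collar on the stand. The handle is back within about 0.5 mm of where it started, and it was set down with about 5 N.
- **Other things:** The bystanders look unmoved in the side view.
- **Disagreements:** The two cameras differed by 2–4 mm in x, and depth was off from colour by about half a pixel. I placed the blade from colour edges, corrected by seeing the blade beside the clip. One fit of the clip's final edges was skewed by a bad point, so its last position is good to about 1–2 mm.

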